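# Peel the stuck top tray off the slide-tray stack and hold it over the light panel

### The job

The top tray is stuck in the filled slide tray below it: grip it by the upright tab at its corner and peel it off by raising that corner first, while the opposite corner stays down in the stack, leaving the slide tray beneath where it is. Then carry the tray over to the light panel and finish while still holding it there, roughly level and still, centred over the panel with 8 to 20 cm of air under it. Leave everything else on the bench alone.

Things in the scene. Friction and masses are not known exactly. Their poses are not given: they have to be found in the camera images.
- top_tray: The top tray, off-white plastic, about 0.12 kg. Its rim is a flat frame 150 (x) x 104 (y) mm, 4 mm thick; its belly (132 x 84 mm outside, open at the top) hangs 10 mm below the rim and sits in the slide tray. Origin: centre of the underside of the rim; x along the long side, z up. Upright grip tab at the +x +y corner
- tab (a point): Top centre of the upright tab on the top tray, axes as the tray's. The tab stands across the corner's diagonal: 10 mm thick along the direction (0.070, 0.047) of the tray's x, y, 32 mm wide across that, and its top is 28 mm above the rim's upper face. The point is at (70, 47, 32) mm in the tray's frame. Pinch it from above across its thickness
- far_corner (a point): The top tray's rim corner diagonally across from the tab, on the rim's underside, at (-75, -52, 0) mm in the tray's frame; the corner that stays down during the peel. Turning the tray up about it by 0.35 rad frees the belly; then lift it off while still tilted
- slide_tray: Filled slide tray under the top tray, same plastic, 150 x 104 x 24 mm, 0.75 kg, loose in the stand with 2 mm of play. Origin: centre of its underside. The top tray's rim rests on its edge. The belly sticks in it by friction on the long sides: weakly at the tab end (+x), strongly at the -x end. Raising the tab corner takes about 4 N; pulling straight up lifts both trays
- stack_base: Fixed stand with further trays, 176 x 130 mm, 40 mm high to the underside of the slide tray, with steel corner angles up to 48 mm. Origin: centre of its underside on the bench; axes as the trays' when seated (the top tray's rim then has its underside 64 mm above the bench)
- light_panel: Fixed flat square light panel, 180 x 180 mm, 18 mm high, aluminium frame with a white face. Origin: centre of its underside on the bench
- petri_dish: bystander: flat round glass dish, 90 mm across, 16 mm high. Origin: underside, at the middle
- spatula: bystander: lab spatula lying flat, 170 mm long. Origin: underside
- amber_bottle: bystander: brown glass bottle, 54 mm across, 105 mm high. Origin: underside, at the middle
- beaker: bystander: open glass beaker, 68 mm across, 85 mm high. Origin: underside, at the middle
- tape_roll: bystander: roll of tape lying flat, 84 mm across, 19 mm high. Origin: underside, at the middle
- slide_box: bystander: closed box of slides with blue lid, 86 x 99 x 34 mm. Origin: underside, at the middle
- mouse: bystander: pale grey computer mouse, 105 x 62 x 33 mm. Origin: underside, at the middle
- stain_jar: bystander: glass jar with black lid, 60 mm across, 65 mm high. Origin: underside, at the middle
There are look-alikes about, which are no part of the job. Leave any pink or yellow look-alike of the top_tray alone. What is shaped like the stack_base but purple is not meant.

How it is judged:
By the outcome, as a careful person would: the job done as asked, in the order asked, and still so for the second after the job is handed in, while the arm keeps its last pose, push and grip.
It also fails if it takes over 42 s, if anything falls off the work surface, if the arm or the gripper's body presses on something with over 40 N, if the wrist force passes 120 N, or if a joint passes its speed limit or range.

### The arm

A 6-joint arm with a two-finger parallel gripper is mounted at the origin on the work surface. World frame = base frame: x ahead of the robot, y to its left, z up, the work surface at z = 0. Lengths are in m, angles in rad, forces in N, time in s.
With the tool pointing down it reaches from about 0.425 to 0.95 m from the base axis. Payload 3.5 kg.
Tool frame: the origin (TCP) lies on the centre line of the jaws, within the pads' length; the fingertips stand 17 mm ahead of it and the grasp point (between the pads) lies 2 mm behind it; z points along the fingers, y is the line along which they close (so a half turn about z gives the same grasp; the last joint's range is limited). The gripper opens to 85 mm and grips with 20 to 120 N. Pads are 22 mm wide; open, the fingers measure 114 mm over their backs; the gripper's body (76 mm by 85 mm) begins 54 mm behind the grasp point. The pads swing forward as they close: fully open they stand 13 mm farther back than shut.
Start: joints at [0.974, 0.286, 1.577, -0, 1.279, -0.15], TCP at [0.292, 0.609, 0.248] pointing down, gripper open.
Joint ranges: [-2.77, 2.77], [-0.9, 2.22], [0.21, 2.48], [-1.53, 4.67], [0.24, 2.81], [-2.84, 2.84]. Speed limits (rad/s): [2.79, 2.79, 3.14, 3.14, 3.14, 3.14].

### API

Orientations are given as a unit quaternion [x, y, z, w].
In Python, from plant import ctrl gives the robot as it stands. The module is installed in compiled form; this text tells all that it offers.
- The arm moves only by the tool drive_tool, never from a script. Its argument "moves" is a list of rows, each a list of 3 entries, a list of its own where there are three numbers: the turn, a rotation vector about the tool's x, y, z in rad, then the shift along the tool's x, y, z in m, then the finger opening in m, from 0 to 0.0854. A call has 1 to 5 rows; each row shifts and turns the commanded pose from where the row before left it, along the tool's axes as they then stand; what a row does not reach is not made up. A row lasts 1/8 s, in which the tool goes at most 62.5 mm and 10.7 degrees, less where a joint would pass 70% of its speed; a pose out of reach is approached as far as the arm can. A call with a gripper value outside its range is refused whole. The fingers move at their own pace and stop on an object; "grip_force" is the grip in N (left out, the last holds). Time passes only in rows, so rows that do not move let the fingers close. It gives the time, the measured TCP pose, the force, the opening and the grip force at its end, in the units of the state.
- ctrl.get_state(): the state, without advancing time (a new reading comes with each control period).
- ctrl.read_camera(name): name is "scene" or "top" or "wrist"; returns a dict with "image" (420x560x3 uint8, red, green, blue), "fx", "fy", "cx", "cy" (pixels), "R" (3x3) and "t" (3): a world point X has camera coordinates R X + t. Camera axes: x right, y down, z forward; pixel columns grow to the right and rows downward; lengths in m; the calibration is good to about 2 mm. The wrist camera is an equidistant fisheye: a pixel r from the principal point sees the ray r / f radians off the axis. A picture is of the moment at which its call begins. There is no depth.
- ctrl.sign_off(): hands the job in; it is judged then, once.
The state is a dict: "time": time; "qpos": joint angles; "dq": joint speeds; "joint_efforts": joint torques, N m; "eef_pos": TCP position; "tcp_rot": TCP orientation; "contact_force": force on the tool from outside, world axes, zero at the start; "wrist_torque": the same for the moment, N m; "opening": opening from 0.0 (shut) to 1.0 (fully open); "finger_force": force on a finger pad.
Only numpy, scipy, OpenCV 4.12 (cv2) and the standard library are available. Lean on these libraries where they do the work, as an engineer would, in place of code of your own. Each camera call takes 0.05 s, during which the arm holds its last target. There are 200 camera calls.

## Working session

There is one attempt and no reset: what is moved stays moved. The work goes in short steps, Python scripts to look and compute and a tool call to move; the robot and the scene stay as the last step left them, time stands still between calls to the robot, and variables do not carry over. Pictures are saved under pics/ and viewed, at most 10 in all, crops included, and the job is handed in when it is done.

Besides the shell and the picture viewer there is one more tool, called after "Call:" by a JSON object that holds its "op" and its "data", one argument or row to a line. drive_tool: Moves the arm, as the interface text tells. Its arguments: {"type":"object","properties":{"moves":{"type":"array","items":{"type":"array"}},"grip_force":{"type":"number"}},"required":["moves"]}

```bash
mkdir -p pics
python3 - <<'E'
from plant import ctrl
import cv2,pickle
d={}
for n in("scene","top"):
    c=ctrl.read_camera(n);d[n]=c;cv2.imwrite(f"pics/{n}0.png",c["image"][:,:,::-1]);print(n,c["fx"],c["cx"],c["cy"],c["R"],c["t"])
pickle.dump(d,open("cam0.pkl","wb"))
print(ctrl.get_state())
E
```

```text
scene 501.5470003084345 282.97668538695217 212.5683098733716 [[ 0.63187783  0.77491853 -0.01522135]
 [ 0.48413922 -0.40995677 -0.77301013]
 [-0.60525996  0.48107871 -0.63421105]] [-0.23847349 -0.2003696   1.89133748]
top 381.21057913483423 278.86840456923346 213.44360019552116 [[-0.02352639 -0.99971827  0.00314468]
 [-0.99741042  0.02325801 -0.06805534]
 [ 0.06796303 -0.00473763 -0.99767659]] [-0.05763916  0.46737029  1.24885164]
{'time': 0.1, 'qpos': array([ 9.74021907e-01,  2.87116424e-01,  1.57807044e+00,  2.49285016e-06,
        1.27860366e+00, -1.49995985e-01]), 'dq': array([-5.50401877e-04, -2.41884232e-03, -4.51969250e-03,  3.94643246e-04,
        3.00358210e-03,  5.41602862e-05]), 'joint_efforts': array([ 7.97284829e-04, -4.07294619e+01, -2.93699312e+01, -1.97186660e-04,
        3.40020153e-03, -2.77550646e-05]), 'eef_pos': array([0.29128601, 0.60827815, 0.24703766]), 'tcp_rot': array([ 2.21536109e-01,  9.75151550e-01, -1.02277747e-03, -4.01967624e-04]), 'contact_force': array([-0.0286312 , -0.10823594, -0.47766482]), 'wrist_torque': array([-0.04464683, -0.05740866, -0.00880425]), 'finger_force': 0.0, 'opening': 0.9988217380104031}
```

View pics/top0.png

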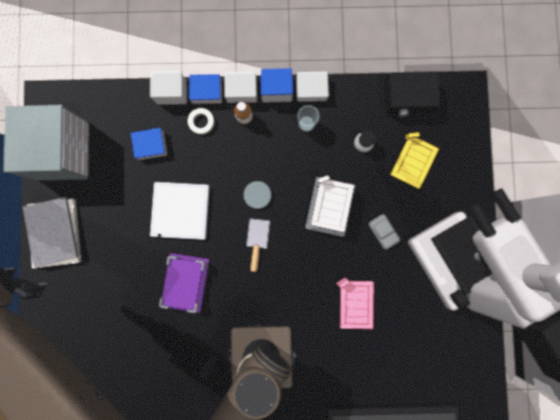

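View pics/scene0.png

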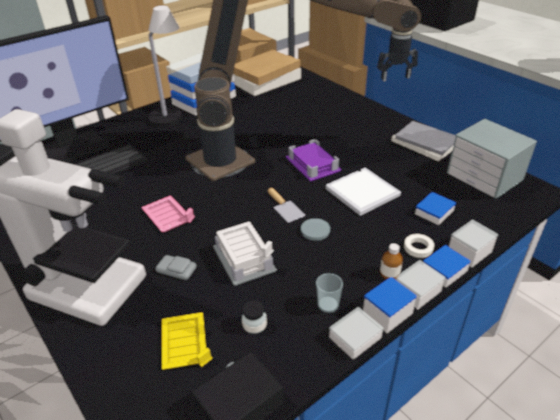

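Top-tray candidates in the top view are the off-white tray at (332,207), the pink one at (357,303) and the yellow one at (415,162). The off-white tray on the grey stand fits, with its tab at about (323,182). The panel is the white square at (180,210), and the purple stand at (185,283) is not meant. I'll confirm this in one crop and measure.

```bash
cat > h.py <<'E'
import numpy as np,cv2
def ray(c,u,v):
    d=c["R"].T@np.array([(u-c["cx"])/c["fx"],(v-c["cy"])/c["fy"],1]);return -c["R"].T@c["t"],d
def onz(c,u,v,z):
    o,d=ray(c,u,v);return o+d*(z-o[2])/d[2]
def proj(c,X):
    p=c["R"]@np.array(X)+c["t"];return np.array([c["cx"]+c["fx"]*p[0]/p[2],c["cy"]+c["fy"]*p[1]/p[2]])
E
python3 - <<'E'
import pickle,cv2,numpy as np
from h import *
d=pickle.load(open("cam0.pkl","rb"));c=d["top"];im=c["image"]
hsv=cv2.cvtColor(im,cv2.COLOR_RGB2HSV)
m=((hsv[...,1]<60)&(hsv[...,2]>150)).astype(np.uint8)
for nm,(x0,x1,y0,y1),z in(("tray",(295,365,165,245),.068),("panel",(140,220,170,250),.018)):
    k=np.zeros_like(m);k[y0:y1,x0:x1]=m[y0:y1,x0:x1]
    cs=max(cv2.findContours(k,0,2)[0],key=cv2.contourArea)
    r=cv2.minAreaRect(cs);b=cv2.boxPoints(r);print(nm,cv2.contourArea(cs),r)
    P=np.array([onz(c,*p,z) for p in b]);print(b.round(1).tolist(),P.round(4).tolist(),P.mean(0),[np.linalg.norm(P[i]-P[i-1]) for i in range(4)])
a=cv2.resize(im[165:250,290:375],None,fx=4.6,fy=4.6,interpolation=2)
s=cv2.resize(d["scene"]["image"][215:287,205:285],(400,391),interpolation=2)
a=a[:391,:391];cv2.imwrite("pics/crop.png",np.hstack([a,s])[:,:,::-1])
E
```

```text
tray 1667.5 ((331.24072265625, 203.236328125), (37.04819869995117, 52.29783248901367), 10.784297943115234)
[[308.20001220703125, 225.5], [317.8999938964844, 174.10000610351562], [354.29998779296875, 181.0], [344.5, 232.39999389648438]] [[0.422, -0.1604, 0.068], [0.5858, -0.1965, 0.068], [0.5608, -0.3123, 0.068], [0.3973, -0.2752, 0.068]] [ 0.49145693 -0.23609374  0.068     ] [np.float64(0.11744103378481818), np.float64(0.1678077079457077), np.float64(0.11853653433728105), np.float64(0.16765809721681574)]
panel 2888.0 ((178.99691772460938, 210.0553741455078), (55.58095932006836, 54.804378509521484), 3.1798300743103027)
[[149.6999969482422, 235.89999389648438], [152.8000030517578, 181.1999969482422], [208.3000030517578, 184.1999969482422], [205.1999969482422, 239.0]] [[0.4016, 0.3587, 0.018], [0.5832, 0.3485, 0.018], [0.5686, 0.1641, 0.018], [0.3872, 0.1761, 0.018]] [0.48515892 0.26184589 0.018     ] [np.float64(0.18321944225662432), np.float64(0.18192861564699514), np.float64(0.18502683557162197), np.float64(0.18187939808918246)]
```

View pics/crop.png

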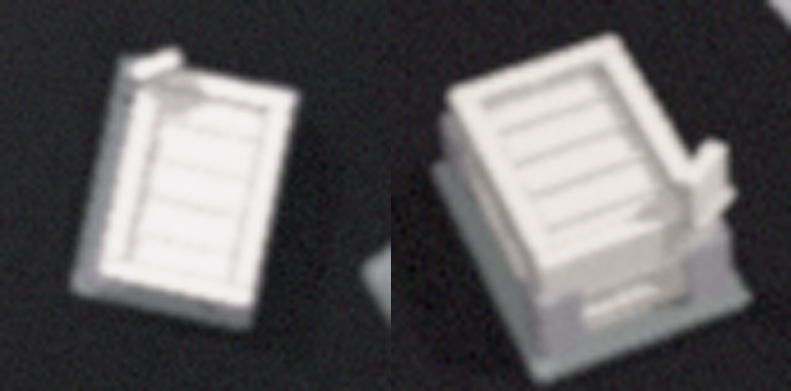

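The crop shows the off-white tray seated on the grey stand, with its tab at the upper-left corner. In the top view the tab is at about (324,179), and in the scene view at about (270,242). Next I'll work out the poses and the first move.

```bash
cat >> h.py <<'E'
from scipy.spatial.transform import Rotation as Ro
def triang(rs):
    A=np.zeros((3,3));b=np.zeros(3)
    for o,d in rs:
        d=d/np.linalg.norm(d);M=np.eye(3)-np.outer(d,d);A+=M;b+=M@o
    return np.linalg.solve(A,b)
def totool(s,target): return Ro.from_quat(s["tcp_rot"]).inv().apply(np.array(target)-s["eef_pos"])
E
python3 - <<'E'
import pickle
from h import *
from plant import ctrl
d=pickle.load(open("cam0.pkl","rb"));c=d["top"];S=d["scene"]
f=lambda x,y:onz(c,290+x/4.6,165+y/4.6,.068)
g=lambda x,y:(205+(x-391)/5,215+y/5.43)
TR,BR,BL=f(298,93),f(248,303),f(103,272)
print(TR,BR,BL,"c",(TR+BL)/2,"L",np.linalg.norm(TR-BR),np.linalg.norm(BR-BL),"yaw",np.degrees(np.arctan2(*(TR-BR)[1::-1])),np.degrees(np.arctan2(*(BR-BL)[1::-1]))+90)
# scene crop corners: BL(far) (615,37)  BR (450,90)  TR(540,272)
T=[onz(S,*g(*p),.068) for p in((618,37),(450,92),(538,270))];print("scene BL BR TR",T,(T[0]+T[2])/2)
yaw=np.arctan2(*(TR-BR)[1::-1]);C=((TR+BL)/2+(T[0]+T[2])/2)/2
print("tab pred",C[:2]+Ro.from_euler('z',yaw).as_matrix()[:2,:2]@[.07,.047])
print("tab top", onz(c,290+158/4.6,165+64/4.6,.096), onz(S,*g(716,146),.096))
s=ctrl.get_state();print(totool(s,[.57,-.2,.2]))
E
```

```text
[ 0.54718304 -0.31327408  0.068     ] [ 0.40213107 -0.27335881  0.068     ] [ 0.42585638 -0.17396646  0.068     ] c [ 0.48651971 -0.24362027  0.068     ] L 0.15044369093396678 0.10218478514511597 yaw -15.385788547902314 -13.425479792599376
scene BL BR TR [array([ 0.43462474, -0.17128055,  0.068     ]), array([ 0.40789233, -0.27375811,  0.068     ]), array([ 0.55181153, -0.31140953,  0.068     ])] [ 0.49321814 -0.24134504  0.068     ]
tab pred [ 0.56983011 -0.21573926]
tab top [ 0.56536676 -0.21296761  0.096     ] [ 0.56672332 -0.19895473  0.096     ]
[-0.60059926 -0.60841485  0.04816108]
```

Call:
{"op": "drive_tool", "data": {
  "moves": [
    [[0,0,0.185],[0,0,0],0.06],
    [[0,0,0.185],[0,0,0],0.06],
    [[0,0,0.185],[0,0,0],0.06],
    [[0,0,0.185],[0,0,0],0.06]
  ]
}}

```text
time: 0.6
eef_pos: [0.2914, 0.6084, 0.2475]
tcp_rot: [0.562, 0.827, -0.001, -0.0]
contact_force: [-1.1, 0.1, -0.2]
opening: 0.7
finger_force: 0.0
```

Run:
```python
from h import *
from plant import ctrl
s=ctrl.get_state();print(totool(s,[.569,-.214,.2]))
```

```text
[-0.86679974 -0.04537659  0.0482099 ]
```

Call:
{"op": "drive_tool", "data": {
  "moves": [
    [[0,0,0.02],[-0.06,-0.003,0.0],0.06],
    [[0,0,0.02],[-0.06,-0.003,0.0],0.06],
    [[0,0,0],[-0.06,-0.003,0.0],0.06],
    [[0,0,0],[-0.06,-0.003,0.0],0.06],
    [[0,0,0],[-0.06,-0.003,0.0],0.06]
  ]
}}

```text
time: 1.23
eef_pos: [0.3821, 0.3204, 0.2479]
tcp_rot: [0.575, 0.818, -0.0, -0.0]
contact_force: [0.5, -0.2, 0.4]
opening: 0.702
finger_force: 0.0
```

Call:
{"op": "drive_tool", "data": {
  "moves": [
    [[0,0,0],[-0.06,-0.003,0.0],0.06],
    [[0,0,0],[-0.06,-0.003,0.0],0.06],
    [[0,0,0],[-0.06,-0.003,0.0],0.06],
    [[0,0,0],[-0.06,-0.003,0.0],0.06],
    [[0,0,0],[-0.06,-0.003,0.0],0.06]
  ]
}}

```text
time: 1.85
eef_pos: [0.4691, 0.033, 0.2481]
tcp_rot: [0.576, 0.818, 0.0, -0.0]
contact_force: [0.1, 0.7, 0.0]
opening: 0.703
finger_force: 0.0
```

Call:
{"op": "drive_tool", "data": {
  "moves": [
    [[0,0,0],[-0.06,-0.003,0.01],0.06],
    [[0,0,0],[-0.06,-0.003,0.01],0.06],
    [[0,0,0],[-0.06,-0.003,0.01],0.06],
    [[0,0,0],[-0.06,-0.003,0.01],0.06],
    [[0,0,0],[0,0,0],0.06]
  ]
}}

```text
time: 2.48
eef_pos: [0.5385, -0.1985, 0.2064]
tcp_rot: [0.578, 0.816, -0.0, -0.001]
contact_force: [0.0, 0.0, -0.1]
opening: 0.697
finger_force: 0.0
```

Run:
```python
from h import *
from plant import ctrl
import pickle
s=ctrl.get_state();print(s["eef_pos"],s["tcp_rot"],totool(s,[.569,-.214,.2]))
w=ctrl.read_camera("wrist");pickle.dump((s,w),open("w1.pkl","wb"))
print(w["fx"],w["cx"],w["cy"])
cv2.imwrite("pics/w1.png",w["image"][:,:,::-1])
```

```text
[ 0.53850177 -0.19850506  0.20639602] [ 5.77598297e-01  8.16319979e-01 -3.58692854e-04 -1.33039483e-03] [-0.02477164  0.02361759  0.00630238]
325.19226210127806 280.94567177135553 207.84152165299483
```

View pics/w1.png

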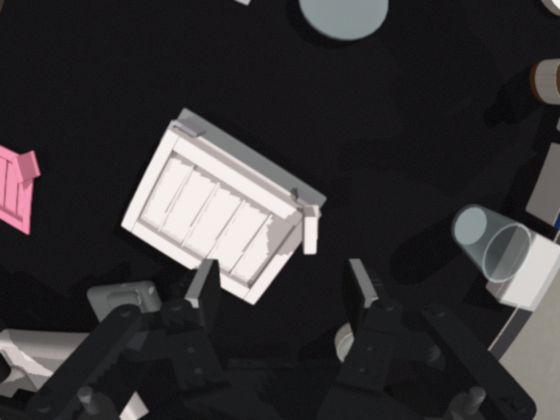

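The wrist view shows the tab's top face at about (311,231). The rim corners are far (123,224), -x+y (175,124) and +x-y (252,303). I'll cast rays to these.

Run:
```python
from h import *
import pickle
s,w=pickle.load(open("w1.pkl","rb"))
def fe(u,v,z):
    x,y=(u-w["cx"])/w["fx"],(v-w["cy"])/w["fy"];r=np.hypot(x,y)
    d=w["R"].T@np.array([x/r*np.sin(r),y/r*np.sin(r),np.cos(r)]);o=-w["R"].T@w["t"];return o+d*(z-o[2])/d[2]
F,B,T=fe(123,224,.068),fe(175,124,.068),fe(252,303,.068)
print(F,B,T,"c",(B+T)/2,np.degrees(np.arctan2(*(T-F)[1::-1])),np.degrees(np.arctan2(*(B-F)[1::-1]))-90,np.linalg.norm(T-F),np.linalg.norm(B-F))
a,b=fe(311,206,.096),fe(310,253,.096)
print("tab",fe(311,230,.096),a,b,np.degrees(np.arctan2(*(b-a)[1::-1])))
g=w["image"];m=(g[195:262,290:330].min(2)>200)
for r in m[::4]:print(''.join('#' if k else '.' for k in r))
c=(B+T)/2
yaw=np.radians((np.degrees(np.arctan2(*(T-F)[1::-1]))+np.degrees(np.arctan2(*(B-F)[1::-1]))-90)/2)
t=c[:2]+Ro.from_euler('z',yaw).as_matrix()[:2,:2]@[.07,.047];print("pred",t,np.degrees(yaw)+33.9)
R=Ro.from_quat(s["tcp_rot"]).as_matrix();print("y ang",np.degrees(np.arctan2(R[1,1],R[0,1])))
print(totool(s,[*t,.13]))
```

```text
[ 0.40507535 -0.26996289  0.068     ] [ 0.43312547 -0.16485501  0.068     ] [ 0.54691633 -0.30676605  0.068     ] c [ 0.4900209  -0.23581053  0.068     ] -14.545648266918727 -14.942283018368315 0.1465378259356411 0.10878636857926581
tab [ 0.56651479 -0.20569551  0.096     ] [ 0.55936825 -0.18721833  0.096     ] [ 0.57308137 -0.22469727  0.096     ] -69.9029893132326
........................................
........................................
........................................
###.....................####............
####.....................###............
........................................
...............############.............
...............############.............
...............############.............
...............############.............
...............############.............
...............###########..............
...............###########..............
...............###########..............
...............##########...............
........................................
........................................
pred [ 0.5696775  -0.20817312] 19.156034357356482
y ang 19.43643721678312
[-0.0196253  0.026344   0.0763059]
```

Call:
{"op": "drive_tool", "data": {
  "moves": [
    [[0,0,0],[-0.0187,0.0255,0],0.05],
    [[0,0,0],[0,0,0.04],0.05],
    [[0,0,0],[0,0,0.04],0.05],
    [[0,0,0],[0,0,0.025],0.05],
    [[0,0,0],[0,0,0],0.05]
  ]
}}

```text
time: 3.15
eef_pos: [0.5673, -0.2017, 0.1009]
tcp_rot: [0.575, 0.818, -0.0, -0.003]
contact_force: [0.6, 0.1, -0.1]
opening: 0.585
finger_force: 0.0
```

Run:
```python
from h import *
from plant import ctrl
s=ctrl.get_state();print(s["eef_pos"],totool(s,[.569,-.209,.089]))
w=ctrl.read_camera("wrist");cv2.imwrite("pics/w2.png",w["image"][:,:,::-1])
```

```text
[ 0.56729497 -0.20168949  0.10090292] [-0.00751085 -0.00082797  0.01187147]
```

View pics/w2.png

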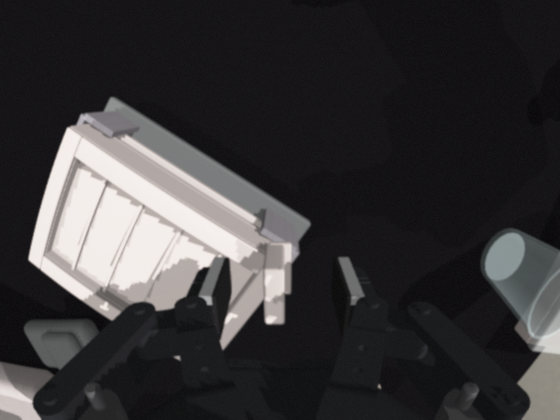

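Run:
```python
from h import *
from plant import ctrl
s=ctrl.get_state();w=ctrl.read_camera("wrist")
def fe(u,v,z):
    x,y=(u-w["cx"])/w["fx"],(v-w["cy"])/w["fy"];r=np.hypot(x,y)
    d=w["R"].T@np.array([x/r*np.sin(r),y/r*np.sin(r),np.cos(r)]);o=-w["R"].T@w["t"];return o+d*(z-o[2])/d[2]
g=w["image"];m=g.min(2)
print(-w["R"].T@w["t"])
for r in range(236,332,4):print(r,' '.join('%3d'%k for k in m[r,254:302:3]))
for p in((265,270),(284,322),(274,300)):print(p,fe(*p,.096),totool(s,fe(*p,.096)))
```

```text
[ 0.54261843 -0.12808297  0.2295295 ]
236 166 166 166 164 153 130 150 150 150 138 121 121 119 119 113  34
240 164 138 114 112 132 162 168 169 169 193 203 206 135 120  82  16
244 168 107  94  94 129 135 136 137 141 171 215 217 161 146  93  17
248 146 126 106 101 132 134 136 139 140 171 214 217 157 152 117  18
252 135 135 134 110 133 135 136 137 141 172 214 218 159 146  54  19
256 136 135 134 111 134 135 136 138 139 171 215 218 155  51  23  21
260 135 136 131 118 134 137 137 137 140 173 214 177  53  20  22  22
264 134 132 112 155 174 175 176 175 174 180 157 132  40  21  20  23
268 137 138 151 187 210 212 212 214 216 209 135 130  39  19  21  22
272 136 166 155 184 212 223 230 215 216 210 136 130  39  20  21  20
276 166 167 157 188 227 235 225 214 217 211 136 131  37  23  23  21
280 168 167 159 174 231 229 213 213 217 211 136 131  37  21  19  19
284 167 167 160 178 228 214 212 214 216 212 135 131  37  22  24  21
288 167 168 164 164 210 212 212 215 217 211 144 124  29  24  20  23
292 167 168 165 159 211 214 212 213 206 172  29  21  20  24  19  20
296 167 166 128 178 224 230 224 157 146 125  26  22  22  22  22  18
300 166 121  23 156 175 168 167 163 159 137  23  22  19  23  18  19
304 117  19  23 141 167 167 167 166 166 136  25  20  23  16  22  21
308  20  19  21 136 167 167 166 167 166 136  24  21  19  25  20  20
312  22  21  22 132 167 166 166 167 166 138  22  22  22  21  19  22
316  20  20  22 123 214 230 174 167 165 131  26  20  20  24  22  19
320  21  19  21  25  58  53  49  51  46  28  22  24  23  24  20  20
324  21  22  23  23  22  23  20  18  21  20  20  21  23  19  19  21
328  19  19  21  22  21  22  19  20  23  19  22  20  24  21  21  22
(265, 270) [ 0.56043451 -0.20006071  0.096     ] [ 0.00518955 -0.00682729  0.00700159]
(284, 322) [ 0.57932553 -0.22602314  0.096     ] [-0.02563545  0.00215796  0.00694525]
(274, 300) [ 0.56997142 -0.21466452  0.096     ] [-0.01178066 -0.00279802  0.00697159]
```

The tab's top face spans columns 263–283 and rows 264–319, so I correct by (-9, -2) mm, descend 12 mm and grip.

Call:
{"op": "drive_tool", "data": {
  "moves": [
    [[0,0,0],[-0.009,-0.002,0],0.05],
    [[0,0,0],[0,0,0.012],0.05],
    [[0,0,0],[0,0,0],0.0],
    [[0,0,0],[0,0,0],0.0],
    [[0,0,0],[0,0,0],0.0]
  ],
  "grip_force": 60
}}

```text
time: 3.88
eef_pos: [0.5694, -0.2133, 0.0912]
tcp_rot: [0.576, 0.818, -0.001, -0.001]
contact_force: [-4.4, -0.7, 1.3]
opening: 0.102
finger_force: 59.8
```

Call:
{"op": "drive_tool", "data": {
  "moves": [
    [[0,0,0],[0,0,0],0.0],
    [[0,0,0],[0,0,0],0.0]
  ],
  "grip_force": 60
}}

```text
time: 4.12
eef_pos: [0.5694, -0.2133, 0.0912]
tcp_rot: [0.576, 0.818, -0.001, -0.001]
contact_force: [-5.4, -1.0, 2.5]
opening: 0.102
finger_force: 59.8
```

Call:
{"op": "drive_tool", "data": {
  "moves": [
    [[-0.04,0,0],[0,-0.0011,-0.007],0.0],
    [[-0.04,0,0],[0,-0.0011,-0.007],0.0],
    [[-0.04,0,0],[0,-0.0011,-0.007],0.0]
  ]
}}

```text
time: 4.5
eef_pos: [0.5654, -0.2149, 0.111]
tcp_rot: [0.574, 0.817, 0.048, 0.034]
contact_force: [-3.1, -1.7, -3.8]
opening: 0.105
finger_force: 59.2
```

```bash
cat > far.py <<'E'
from h import *
from plant import ctrl
s=ctrl.get_state();R=Ro.from_quat(s["tcp_rot"])
print("far",s["eef_pos"]+R.apply([0,-.1756,.027]),"tilt",np.arccos(-R.as_matrix()[2,2]),s["eef_pos"],s["contact_force"],s["wrist_torque"])
E
python3 far.py; python3 -c "
from h import *
R=Ro.from_quat([.576,.818,-.001,-.001]);print(np.array([.5694,-.2133,.0912])+R.apply([0,-.1756,.027]))"
```

```text
far [ 0.40432229 -0.27284788  0.0634009 ] tilt 0.11860740143316177 [ 0.5653762  -0.21487119  0.11098975] [-3.13061133 -1.66114146 -3.8322127 ] [-0.68539575  0.6083244   0.02446929]
[ 0.40400006 -0.27249798  0.06468924]
```

Call:
{"op": "drive_tool", "data": {
  "moves": [
    [[-0.04,0,0],[0,-0.0011,-0.0071],0.0],
    [[-0.04,0,0],[0,-0.0011,-0.0071],0.0],
    [[-0.04,0,0],[0,-0.0011,-0.0071],0.0],
    [[-0.04,0,0],[0,-0.0011,-0.0071],0.0]
  ]
}}

```text
time: 5.0
eef_pos: [0.557, -0.2185, 0.1384]
tcp_rot: [0.569, 0.81, 0.113, 0.081]
contact_force: [-1.6, -1.9, -4.6]
opening: 0.101
finger_force: 59.1
```

Call:
{"op": "drive_tool", "data": {
  "moves": [
    [[-0.04,0,0],[0,-0.0011,-0.0071],0.0],
    [[-0.04,0,0],[0,-0.0011,-0.0071],0.0],
    [[-0.03,0,0],[0,-0.0008,-0.0053],0.0],
    [[0,0,0],[0,0,0],0.0]
  ]
}}

```text
time: 5.5
eef_pos: [0.5493, -0.2211, 0.1572]
tcp_rot: [0.565, 0.802, 0.158, 0.112]
contact_force: [-0.1, -0.7, -2.0]
opening: 0.101
finger_force: 59.5
```

```bash
python3 far.py
python3 - <<'E'
from plant import ctrl
import cv2,numpy as np
a=ctrl.read_camera("scene")["image"][190:300,190:330];b=ctrl.read_camera("wrist")["image"]
cv2.imwrite("pics/peel.png",np.hstack([cv2.resize(a,(420,330),interpolation=2),cv2.resize(b,(380,330))])[:,:,::-1])
E
```

```text
far [ 0.4061206  -0.2723467   0.06528518] tilt 0.39090882881775774 [ 0.54930404 -0.22113647  0.1571567 ] [-0.06016095 -0.7245821  -2.00648377] [-0.10236059  0.19991494 -0.03028702]
```

View pics/peel.png

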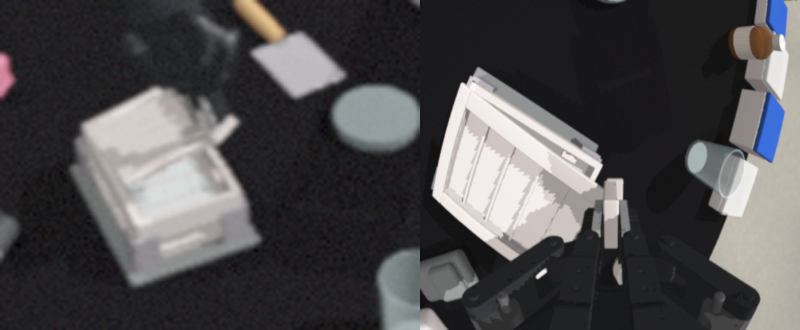

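The left half shows the tray tilted and gripped by its tab, with the far corner down and the slide tray still seated. I'll lift straight up in world axes while it is still tilted.

Call:
{"op": "drive_tool", "data": {
  "moves": [
    [[0,0,0],[0,0.003,-0.0075],0.0],
    [[0,0,0],[0,0.004,-0.0093],0.0],
    [[0,0,0],[0,0.006,-0.014],0.0],
    [[0,0,0],[0,0.0075,-0.0185],0.0],
    [[0,0,0],[0,0.0095,-0.023],0.0]
  ]
}}

```text
time: 6.22
eef_pos: [0.5494, -0.2207, 0.2369]
tcp_rot: [0.565, 0.802, 0.158, 0.112]
contact_force: [0.7, 0.2, -1.6]
opening: 0.105
finger_force: 59.4
```

Call:
{"op": "drive_tool", "data": {
  "moves": [
    [[0,0,0],[0,0.0095,-0.023],0.0],
    [[0,0,0],[0,0.0095,-0.023],0.0],
    [[0,0,0],[0,0.004,-0.009],0.0],
    [[0,0,0],[0,0,0],0.0]
  ]
}}

```text
time: 6.72
eef_pos: [0.55, -0.2208, 0.2961]
tcp_rot: [0.564, 0.802, 0.158, 0.113]
contact_force: [0.2, 0.6, -1.3]
opening: 0.102
finger_force: 59.5
```

```bash
python3 far.py
python3 - <<'E'
from plant import ctrl
import cv2,numpy as np
a=ctrl.read_camera("scene")["image"][150:300,170:350];b=ctrl.read_camera("wrist")["image"]
cv2.imwrite("pics/lift.png",np.hstack([cv2.resize(a,(420,350),interpolation=2),cv2.resize(b,(380,350))])[:,:,::-1])
E
```

```text
far [ 0.40689272 -0.27226939  0.20422849] tilt 0.3910528185301575 [ 0.54997011 -0.22080167  0.29612133] [ 0.18253288  0.55779412 -1.32738533] [-0.10282743  0.19060144  0.03186398]
```

View pics/lift.png

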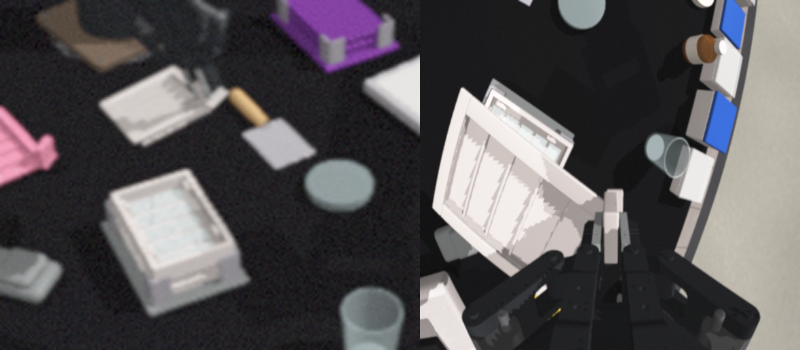

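The tray is free and the slide tray is still seated in its stand. Next I level the tray and carry it over.

Call:
{"op": "drive_tool", "data": {
  "moves": [
    [[0.06,0,0],[0,0,0],0.0],
    [[0.11,0,0],[0,0,0],0.0],
    [[0.11,0,0],[0,0,0],0.0],
    [[0.07,0,0],[0,0,0],0.0],
    [[0.04,0,0],[0,0,0],0.0]
  ]
}}

```text
time: 7.45
eef_pos: [0.5497, -0.2201, 0.2932]
tcp_rot: [0.575, 0.818, -0.0, -0.002]
contact_force: [-0.4, -0.4, -1.8]
opening: 0.101
finger_force: 59.4
```

Call:
{"op": "drive_tool", "data": {
  "moves": [
    [[0,0,0],[0.01,0.004,0],0.0],
    [[0,0,0],[0.024,0.009,0],0.0],
    [[0,0,0],[0.037,0.014,0],0.0],
    [[0,0,0],[0.042,0.016,0],0.0],
    [[0,0,0],[0.042,0.016,0],0.0]
  ]
}}

```text
time: 8.07
eef_pos: [0.5523, -0.0531, 0.2945]
tcp_rot: [0.576, 0.817, 0.0, -0.0]
contact_force: [0.9, -0.4, -1.0]
opening: 0.099
finger_force: 59.5
```

Call:
{"op": "drive_tool", "data": {
  "moves": [
    [[0,0,0],[0.042,0.016,0],0.0],
    [[0,0,0],[0.042,0.016,0],0.0],
    [[0,0,0],[0.042,0.016,0],0.0],
    [[0,0,0],[0.042,0.016,0],0.0],
    [[0,0,0],[0.042,0.016,0],0.0]
  ]
}}

```text
time: 8.7
eef_pos: [0.5567, 0.1715, 0.2946]
tcp_rot: [0.576, 0.818, 0.0, -0.0]
contact_force: [-0.2, -0.1, -1.8]
opening: 0.104
finger_force: 59.5
```

Call:
{"op": "drive_tool", "data": {
  "moves": [
    [[0,0,0],[0.037,0.014,0],0.0],
    [[0,0,0],[0.03,0.012,0],0.0],
    [[0,0,0],[0.016,0.006,0],0.0],
    [[0,0,0],[0.006,0.002,0],0.0],
    [[0,0,0],[0,0,0],0.0]
  ]
}}

```text
time: 9.32
eef_pos: [0.5594, 0.2646, 0.2947]
tcp_rot: [0.576, 0.818, -0.0, 0.0]
contact_force: [-0.8, 0.2, -1.1]
opening: 0.099
finger_force: 59.5
```

```bash
python3 far.py
python3 - <<'E'
from h import *
from plant import ctrl
s=ctrl.get_state();R=Ro.from_quat(s["tcp_rot"])
print("centre",s["eef_pos"]+R.apply([0,-.0843,.027]),R.as_matrix()[2])
a=ctrl.read_camera("scene")["image"][60:270,220:500];b=ctrl.read_camera("top")["image"][140:280,110:390]
cv2.imwrite("pics/over.png",np.vstack([cv2.resize(a,(520,390),interpolation=2),cv2.resize(b,(520,200),interpolation=2)])[:,:,::-1])
E
```

```text
far [0.39407705 0.2054376  0.26770722] tilt 0.00045892190078885946 [0.55940983 0.26462766 0.29465097] [-0.76525065  0.18840307 -1.13544915] [ 0.00012078 -0.11748623  0.00120471]
centre [0.48003612 0.23620653 0.26767797] [-3.28661396e-04 -3.20298272e-04 -9.99999895e-01]
```

View pics/over.png

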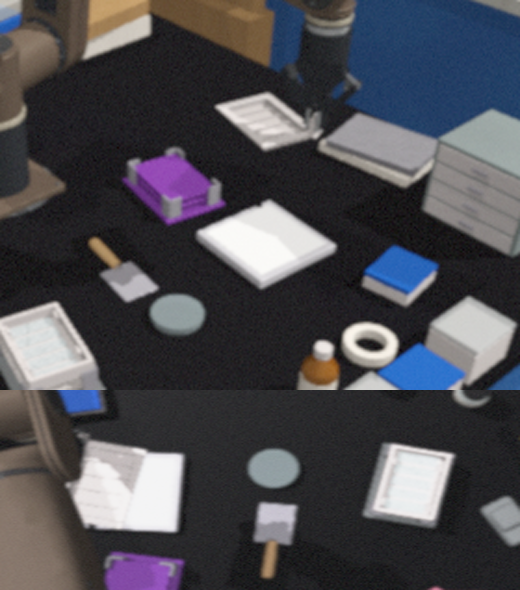

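Over the panel, the tray centre is (5, 26) mm short and about 11 cm too high.

Call:
{"op": "drive_tool", "data": {
  "moves": [
    [[0,0,0],[0.011,0.006,0.015],0.0],
    [[0,0,0],[0.012,0.0073,0.03],0.0],
    [[0,0,0],[0,0,0.035],0.0],
    [[0,0,0],[0,0,0.02],0.0],
    [[0,0,0],[0,0,0.01],0.0]
  ]
}}

```text
time: 10.05
eef_pos: [0.5637, 0.291, 0.1828]
tcp_rot: [0.576, 0.818, -0.001, -0.001]
contact_force: [0.3, 0.5, -0.5]
opening: 0.101
finger_force: 59.5
```

Call:
{"op": "drive_tool", "data": {
  "moves": [
    [[0,0,0],[0,0,0],0.0],
    [[0,0,0],[0,0,0],0.0]
  ]
}}

```text
time: 10.3
eef_pos: [0.5652, 0.2915, 0.1865]
tcp_rot: [0.576, 0.818, 0.001, 0.001]
contact_force: [-0.8, 0.4, -1.6]
opening: 0.102
finger_force: 59.5
```

Run:
```python
from h import *
from plant import ctrl
import pickle
s=ctrl.get_state();R=Ro.from_quat(s["tcp_rot"])
print("centre",s["eef_pos"]+R.apply([0,-.0843,.027]),s["dq"].round(4))
S=pickle.load(open("cam0.pkl","rb"))["scene"];im=S["image"]
h=cv2.cvtColor(im,cv2.COLOR_RGB2HSV);m=((h[...,1]<60)&(h[...,2]>150)).astype(np.uint8);k=m*0;k[160:220,315:410]=m[160:220,315:410]
cs=max(cv2.findContours(k,0,2)[0],key=cv2.contourArea)[:,0]
q=[cs[cs[:,0].argmin()],cs[cs[:,1].argmin()],cs[cs[:,0].argmax()],cs[cs[:,1].argmax()]]
print(q,np.mean([onz(S,*p,.014) for p in q],0))
c=ctrl.read_camera("scene")
a=c["image"][100:220,290:430];b=ctrl.read_camera("wrist")["image"]
cv2.imwrite("pics/fin.png",np.hstack([cv2.resize(a,(420,360),interpolation=2),cv2.resize(b,(380,360))])[:,:,::-1])
Rt=Ro.from_quat(s["tcp_rot"]);f=lambda y,z,x=0:proj(c,s["eef_pos"]+Rt.apply([x,y,z]))
print("far, corners predicted in crop px", (f(-.1756,.023)-[290,100])*3)
```

```text
centre [0.48588175 0.26308225 0.15924311] [-0.0004 -0.0081 -0.0019 -0.0012 -0.     -0.0002]
[array([327, 184], dtype=int32), array([363, 168], dtype=int32), array([400, 192], dtype=int32), array([360, 214], dtype=int32)] [0.48826276 0.25933369 0.014     ]
far, corners predicted in crop px [152.98486867 130.77997814]
```

View pics/fin.png

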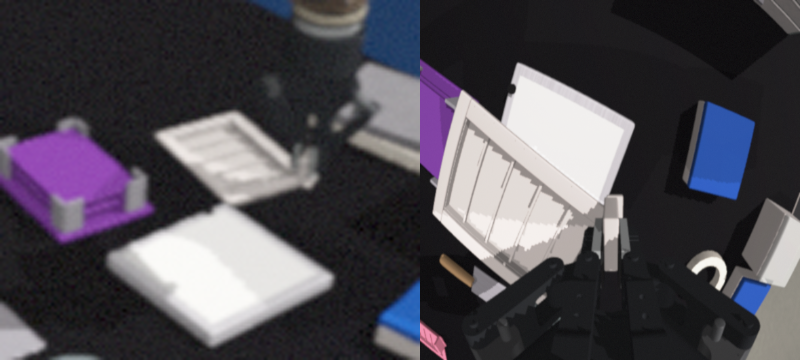

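The far corner is seen at (155,133) against (153,131) predicted, so the tray is level and within about 3 mm of centre, with about 13 cm of air under it. I'll let it settle and hand in.

Call:
{"op": "drive_tool", "data": {
  "moves": [
    [[0,0,0],[0,0,0],0.0],
    [[0,0,0],[0,0,0],0.0],
    [[0,0,0],[0,0,0],0.0],
    [[0,0,0],[0,0,0],0.0]
  ]
}}

```text
time: 10.9
eef_pos: [0.5642, 0.2913, 0.1848]
tcp_rot: [0.576, 0.818, -0.0, -0.0]
contact_force: [0.3, -0.3, -1.2]
opening: 0.101
finger_force: 59.5
```

```bash
python3 -c "
from plant import ctrl
print(ctrl.sign_off())"
```

```text
the job is handed in; nothing more can be done
None
```

I peeled the top tray off tab corner first, leaving the slide tray seated, and handed in at about 10.9 s still holding the tray level and still, within about 5 mm of the light panel's centre and with about 13 cm of air under it.

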